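# Blow the drilling jig clean and hold a bracket in its corner

## Task

First press the orange air treadle fully down to its stop with the gripper for about half a second, to blow the jig's corner clean, and let it come back up. Then set the aluminium bracket flat on the orange plate of the jig, long side along the long fence, and push it into the corner so that it touches both fences firmly at once. Finish while still holding it pressed there with the gripper for drilling, and leave the stop-button box, the jar and the screwdriver where they are.

Things in the scene. Friction and masses are not known exactly. Their poses are not given: they have to be found in the camera images.
- bracket_centre (a point): Centre of the loose aluminium bracket (0.18 to 0.36 kg), half-way up its 60 mm height, z up. An upside-down T, the same either end round: foot plate 90 (x) by 64 (y) by 10 mm thick; on its middle line an upright web 60 (x) by 10 mm thick (y) by 50 mm tall, to be gripped across its thickness. It starts on the bench, foot down, on one side of the jig.
- bracket: The same bracket; origin at the centre of the foot plate's underside, 30 mm below bracket_centre, same axes.
- jig_corner (a point): Where the inner faces of the jig's two grey fences would meet, on the orange plate's upper face, 14 mm above the bench. Long fence's inner face: plane y = 0; short fence's: plane x = 0; the part lies at negative x and y; z up. A bracket fully home has its centre at x = -45, y = -32, z = +30 mm in this frame, its x axis along this x (either way round).
- jig: The fixed drilling jig: orange plate 170 (x) by 150 mm (y), top 14 mm above the bench, on a blue tray 200 by 180 by 4 mm; origin at the centre of its underside, axes parallel to jig_corner, which lies at x = +60, y = +45, z = +14 mm. A thin brass air nozzle behind the corner is only for show and has no contact.
- fence_long: Long fence of the jig, a fixed grey bar 156 (x) by 16 by 18 mm high; origin at the centre of its underside, at x = -62, y = +8 mm from jig_corner.
- fence_short: Short fence of the jig, a fixed grey bar 16 by 74 (y) by 18 mm high; origin at the centre of its underside, at x = +8, y = -45 mm from jig_corner.
- treadle (a joint): Angle of the spring treadle: 0 up (at rest), 0.25 rad down at its stop. It springs back by itself. Pressing at treadle_pad takes about 4 N to start and 10 N at the stop.
- treadle_pad (a point): Point to press: top face of the orange treadle plate (116 by 68 by 8 mm, black ribs), 90 mm from its hinge (on the +x side, parallel to y), 22 mm from its free end. At rest the plate rises 16 degrees to the free end, this point is about 55 mm above the bench; it sinks 22 mm to the stop. z up at rest. Its grey base, 140 by 84 mm, is fixed on one side of the jig, the bracket on the other.
- stop_box: Loose grey box 80 x 80 x 55 mm with a red mushroom button, 85 mm tall in all, beyond the jig; origin at the centre of its underside. Leave alone.
- jar: Loose small white jar, 60 mm across and 70 mm tall, blue cap, beyond the jig; origin at the centre of its underside. Leave alone.
- screwdriver: Loose screwdriver 180 mm long with a yellow handle, lying on the bench beyond the jig; x along it. Leave alone.
Things that resemble listed ones, but are neither listed nor needed, are in the scene too. Leave any turquoise look-alike of the bracket alone. Of the things that look like the part that bears treadle, take the one that is farthest to the robot's right at the start.

How it is judged:
By the outcome, as a careful person would: the job done as asked, in the order asked, and still so for the second after the job is handed in, while the arm keeps its last pose, push and grip.
It also fails if it takes over 72 s, if anything falls off the work surface, if the arm or the gripper's body presses on something with over 40 N, if the wrist force passes 120 N, or if a joint passes its speed limit or range.

## Robot

A 7-joint arm with a two-finger parallel gripper is mounted at the origin on the work surface. World frame = base frame: x ahead of the robot, y to its left, z up, the work surface at z = 0. Lengths are in m, angles in degrees, forces in N, time in s.
With the tool pointing down it reaches from about 0.425 to 0.875 m from the base axis. Payload 4.7 kg.
Tool frame: the origin (TCP) lies at the centre of the arm's flange, where the gripper is bolted on; the fingertips stand 182 mm ahead of it and the grasp point (between the pads) lies 164 mm ahead of it; z points along the fingers, y is the line along which they close (so a half turn about z gives the same grasp; the last joint's range is limited). The gripper opens to 87 mm and grips with 3 to 60 N. Pads are 19 mm wide; open, the fingers measure 117 mm over their backs; the gripper's body (75 mm by 190 mm) begins 51 mm behind the grasp point.
Start: joints at [-65.483, 18.392, -4.016, 83.108, 1.295, 78.541, -3.26], TCP at [0.261, 0.595, 0.405] pointing down, gripper open.
Joint ranges: [-163.93, 163.93], [-17.29, 119.83], [-79.2, 71.16], [3.27, 140.29], [-89.18, 269.18], [5.43, 117.66], [-154.24, 154.24]. Speed limits (degrees/s): [147.25, 147.25, 180, 180, 180, 180, 180].

## Interface

Orientations are given as [roll, pitch, yaw] about the fixed x, y, z axes, in that order (R = Rz(yaw) Ry(pitch) Rx(roll)).
In Python, from cell import env gives the robot as it stands. The module is installed in compiled form; this text tells all that it offers.
- The arm moves only by the tool step_arm, never from a script. Its argument "steps" is one flat list of numbers, 5 for each row, row after row: the opening, from 0 (shut) to 1 (fully open), then the shift along the tool's x, y, z in mm, then the turn about the tool's z in degrees. In form: [grip, dx, dy, dz, roll, grip, dx, dy, dz, roll, ...]. A call has 1 to 12 rows; each row shifts and turns the commanded pose from where the row before left it, along the tool's axes as they then stand; what a row does not reach is not made up. A row lasts 1/8 s, in which the tool goes at most 62.5 mm and 10.7 degrees, less where a joint would pass 70% of its speed; a pose out of reach is approached as far as the arm can. A call with a gripper value outside its range is refused whole. The fingers move at their own pace and stop on an object; "grip_force" is the grip in N (left out, the last holds). Time passes only in rows, so rows that do not move let the fingers close. It gives the time, the measured TCP pose, the force, the opening and the grip force at its end, in the units of the state.
- env.get_obs(): the state, without advancing time (a new reading comes with each control period).
- env.read_camera(name): name is "scene" or "top"; returns a dict with "image" (420x560x3 uint8, red, green, blue), "camera_matrix" (3x3 intrinsics, pixels), "R" (3x3) and "t" (3): a world point X has camera coordinates R X + t. Camera axes: x right, y down, z forward; pixel columns grow to the right and rows downward; lengths in m; the calibration is good to about 2 mm. A picture is of the moment at which its call begins. There is no depth.
- env.sign_off(): hands the job in; it is judged then, once.
The state is a dict: "time_s": time; "qpos": joint angles; "joint_velocities": joint speeds; "effort": joint torques, N m; "tool_pos": TCP position; "tool_rot": TCP orientation; "force": force on the tool from outside, world axes, zero at the start; "wrist_torque": the same for the moment, N m; "grip_width": finger opening in m; "grasp_force": force on a finger pad.
Only numpy, scipy, OpenCV 4.12 (cv2) and the standard library are available. Lean on these libraries where they do the work, as an engineer would, in place of code of your own. Each camera call takes 0.05 s, during which the arm holds its last target. There are 200 camera calls.

## Working session

There is one attempt and no reset: what is moved stays moved. The work goes in short steps, Python scripts to look and compute and a tool call to move; the robot and the scene stay as the last step left them, time stands still between calls to the robot, and variables do not carry over. Pictures are saved under pics/ and viewed, at most 10 in all, crops included, and the job is handed in when it is done.

Besides the shell and the picture viewer there is one more tool, called as a command line: name --argument value ..., lists and objects as JSON in quotes. step_arm: Moves the arm, as the interface text tells. Its arguments: {"type":"object","properties":{"steps":{"type":"array","items":{"type":"number"}},"grip_force":{"type":"number"}},"required":["steps"]}

```bash
mkdir -p pics; cat > h.py <<'E'
from cell import env
import cv2, numpy as np
def shot(n,f=None):
    c=env.read_camera(n)
    if f: cv2.imwrite(f'pics/{f}.png',c['image'][...,::-1])
    return c
def ray(c,u,v,z):
    K,R,t=map(np.array,(c['camera_matrix'],c['R'],c['t']))
    d=R.T@np.linalg.solve(K,[u,v,1]); o=-R.T@t.ravel()
    return o+d*(z-o[2])/d[2]
def proj(c,X):
    p=c['camera_matrix']@(c['R']@np.array(X)+np.ravel(c['t'])); return p[:2]/p[2]
E
python3 - <<'E'
from h import *
o=env.get_obs()
print({k:np.round(v,3) for k,v in o.items()})
for n in('scene','top'):
    c=shot(n,n+'0'); R=c['R'];print(n,np.round(-R.T@np.ravel(c['t']),3),np.round(R,2).tolist(),c['camera_matrix'][0,0])
E
```

```text
{'time_s': np.float64(0.0), 'qpos': array([-65.484,  18.44 ,  -4.014,  83.174,   1.297,  78.54 ,  -3.261]), 'joint_velocities': array([-0.05 ,  0.027,  0.011,  0.005,  0.023,  0.026, -0.002]), 'effort': array([ 0.0000e+00, -4.9130e+01, -4.0400e-01, -3.1252e+01, -6.4000e-02,
        4.4000e-02,  0.0000e+00]), 'tool_pos': array([0.261, 0.595, 0.404]), 'tool_rot': array([-1.79891e+02,  8.00000e-03,  1.56292e+02]), 'force': array([ 0.075, -0.175, -0.042]), 'wrist_torque': array([-0.009, -0.049,  0.049]), 'grasp_force': np.float64(0.0), 'grip_width': np.float64(0.087)}
scene [1.163 0.205 0.716] [[-0.26, 0.97, 0.01], [0.69, 0.19, -0.7], [-0.67, -0.17, -0.72]] 414.8410605843359
top [0.452 0.071 1.214] [[0.01, -1.0, 0.0], [-1.0, -0.01, -0.08], [0.08, -0.0, -1.0]] 524.4997703646828
```

View pics/top0.png

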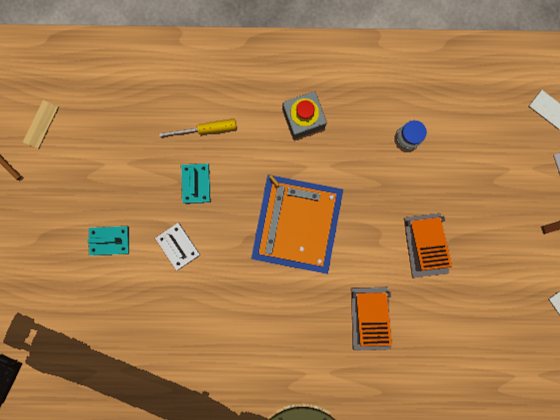

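View pics/scene0.png

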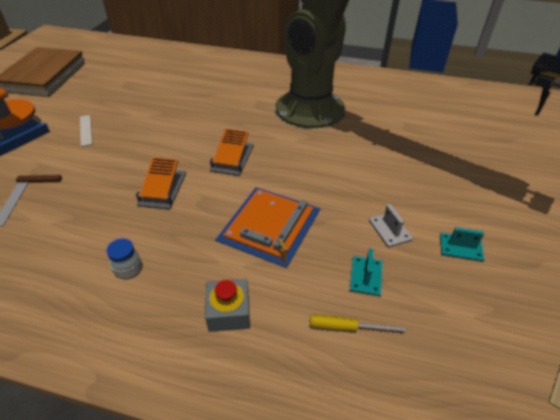

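The top view shows the jig at (298,224), with its corner at upper left (272,190). The aluminium bracket is the light-grey one at (177,246). The turquoise look-alikes are at (195,183) and (108,240).

There are two treadle candidates, at (428,245) and (371,319). The one at (428,245) is farther to the robot's right (smaller y). In the scene view an orange and blue thing at (10,120) still needs ruling out, so I'll check it in a crop.

```bash
python3 - <<'E'
from h import *
c=shot('top'); im=c['image']; s=shot('scene')['image']
a=cv2.resize(im[200:360,330:470],None,fx=2.8,fy=2.8,interpolation=2); b=cv2.resize(s[80:240,0:110],(308,448),interpolation=2)
cv2.imwrite('pics/crop1.png',np.hstack([a,b])[...,::-1])
hsv=cv2.cvtColor(im,cv2.COLOR_RGB2HSV)
def comps(m,amin,z,name):
    cs,_=cv2.findContours(m.astype(np.uint8),cv2.RETR_EXTERNAL,cv2.CHAIN_APPROX_NONE)
    for k in cs:
        if cv2.contourArea(k)<amin: continue
        r=cv2.minAreaRect(k); bx=cv2.boxPoints(r)
        print(name,np.round(r[0],1),'area',cv2.contourArea(k),'ctr',np.round(ray(c,*r[0],z)[:2],4)); print(np.round([ray(c,*p,z)[:2] for p in bx],4).tolist(), np.round(bx).tolist())
H,S,V=[hsv[...,i].astype(int) for i in range(3)]
comps((H>105)&(H<130)&(S>150)&(V>60),800,.004,'blue')
comps((H<13)&(S>200)&(V>150),400,.014,'orange')
m=(S<50)&(V>140); m[:200]=0;m[290:]=0;m[:,:140]=0;m[:,220:]=0
comps(m,100,.010,'bracket')
m=(S<60)&(V>60)&(V<180); m[:180]=0;m[265:]=0;m[:,:255]=0;m[:,335:]=0
comps(m,60,.032,'fence')
E
```

```text
blue [297.2 223.9] area 1180.5 ctr [0.5224 0.0139]
[[0.4419, 0.119], [0.6361, 0.0841], [0.6038, -0.0923], [0.4104, -0.0552]] [[251.0, 258.0], [267.0, 175.0], [343.0, 189.0], [327.0, 273.0]]
bracket [176.7 246. ] area 1027.0 ctr [0.4682 0.2901]
[[0.4873, 0.3419], [0.5232, 0.2899], [0.4492, 0.2383], [0.4136, 0.2903]] [[154.0, 237.0], [177.0, 222.0], [199.0, 255.0], [176.0, 270.0]]
fence [303.  193.9] area 179.5 ctr [0.5891 0.0026]
[[0.5879, 0.0394], [0.603, 0.0367], [0.5902, -0.0343], [0.5751, -0.0315]] [[287.0, 194.0], [288.0, 188.0], [319.0, 194.0], [318.0, 200.0]]
fence [274.5 219.5] area 390.5 ctr [0.5301 0.0666]
[[0.4563, 0.088], [0.6075, 0.0607], [0.6046, 0.0449], [0.4535, 0.0724]] [[265.0, 252.0], [277.0, 186.0], [284.0, 187.0], [272.0, 253.0]]
```

View pics/crop1.png

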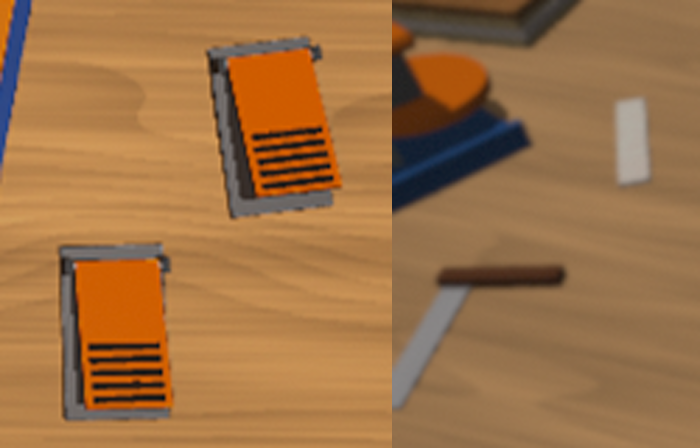

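The crop confirms it. The far-right orange thing is a power tool on a blue base, not a treadle. Of the two treadles, the one at (428,245) is farther right, so that is the one to press. Its black ribs and free end are on the robot side (430,265), with the hinge at the far end (425,217).

```bash
python3 - <<'E'
from h import *
c=shot('top'); im=c['image']; x=im[210:285,395:465].astype(int)
m=((x[...,0]>140)&(x[...,2]<40)&(x[...,0]-x[...,1]>70)).astype(np.uint8)
m=cv2.morphologyEx(m,cv2.MORPH_CLOSE,np.ones((7,7)))
k=max(cv2.findContours(m,0,2)[0],key=cv2.contourArea)
p=cv2.approxPolyDP(k,4,True)[:,0]+[395,210]; b=cv2.boxPoints(cv2.minAreaRect(k))+[395,210]
print(p.tolist(),b.round(1).tolist())
b=b[np.argsort(b[:,1])]
top=[ray(c,*q,.029)[:2] for q in b[:2]]; bot=[ray(c,*q,.061)[:2] for q in b[2:]]
H,F=np.mean(top,0),np.mean(bot,0); d=(F-H)/np.linalg.norm(F-H)
print(np.round(H,4),np.round(F,4),np.linalg.norm(F-H),'pad',np.round(F-d*.0215,4),'yaw',np.degrees(np.arctan2(-d[1],-d[0])))
# cross check: pad in both views
s=shot('scene'); P=[*(F-d*.0215),.055]; print(proj(c,P),proj(s,P))
E
```

```text
[[439, 217], [412, 221], [422, 269], [451, 266]] [[410.5, 221.2], [440.2, 214.6], [451.6, 265.9], [421.9, 272.5]]
[ 0.5376 -0.2752] [ 0.4231 -0.2893] 0.11530671183682595 pad [ 0.4445 -0.2867] yaw 7.051397755777279
[434.57726701 259.33104867] [161.80732095 164.21004928]
```

step_arm --steps '[0,-48,-25,0,0,0,-48,-25,0,0,0,-48,-25,0,0,0,-48,-25,0,0,0,-48,-25,0,0,0,-48,-25,0,0,0,-49,-24,0,0,0,-23,-44,0,0,0,-23,-44,0,0,0,-23,-44,0,0,0,-23,-44,0,0,0,-23,-44,0,0]' --grip_force 20

```text
time_s: 1.8
tool_pos: [0.5166, 0.051, 0.405]
tool_rot: [180.0, 0.0, 156.3]
force: [-0.2, 0.3, 0.2]
grip_width: 0.0005
grasp_force: 0.0
```

step_arm --steps '[0,-9,-42,0,0,0,-9,-42,0,0,0,-9,-42,0,0,0,-9,-42,0,0,0,-9,-42,0,0,0,-9,-42,0,0,0,-8,-42,0,0,0,-8,-44,0,0,0,0,0,45,0,0,0,0,45,0,0,0,0,40,0,0,0,0,0,0]'

```text
time_s: 3.3
tool_pos: [0.4437, -0.2841, 0.2722]
tool_rot: [-180.0, -0.4, 156.3]
force: [-0.2, 1.0, -0.5]
grip_width: 0.0006
grasp_force: 0.0
```

```bash
python3 - <<'E'
from h import *
print(np.round(env.get_obs()['tool_pos'],4))
s=shot('scene')['image'];t=shot('top')['image']
a=cv2.resize(s[60:220,90:260],None,fx=2.3,fy=2.3,interpolation=2);b=cv2.resize(t[180:340,350:520],None,fx=2.3,fy=2.3,interpolation=2)
cv2.imwrite('pics/c2.png',np.hstack([a,b])[...,::-1])
E
```

```text
[ 0.4437 -0.2841  0.2722]
```

View pics/c2.png

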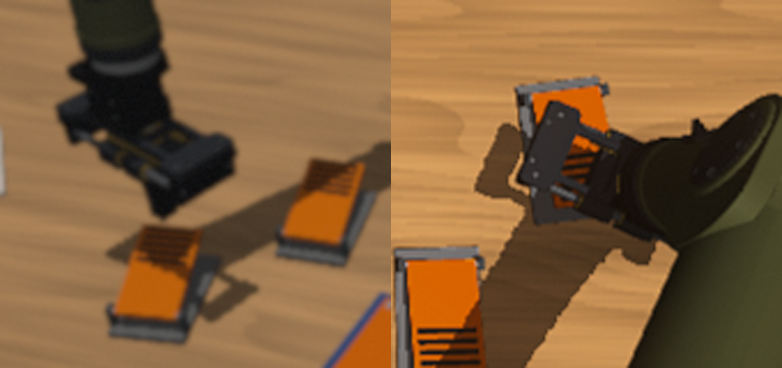

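The gripper is above the ribbed end of the right-hand treadle: left half about (165,215), right half about (570,165). Pressing down now.

step_arm --steps '[0,0,0,20,0,0,0,0,14,0,0,0,0,8,0,0,0,0,6,0,0,0,0,5,0,0,0,0,0,0]'

```text
time_s: 4.15
tool_pos: [0.4447, -0.2858, 0.2228]
tool_rot: [-180.0, -0.0, 156.3]
force: [-4.0, 0.2, 8.4]
grip_width: 0.0006
grasp_force: 3.9
```

step_arm --steps '[0,0,0,4,0,0,0,0,3,0,0,0,0,2,0,0,0,0,0,0]'

```text
time_s: 4.65
tool_pos: [0.4444, -0.2863, 0.215]
tool_rot: [180.0, -0.1, 156.2]
force: [-8.3, 2.2, 17.1]
grip_width: 0.0007
grasp_force: 8.7
```

step_arm --steps '[0,0,0,2,0,0,0,0,0,0,0,0,0,0,0,0,0,0,0,0]'

```text
time_s: 5.15
tool_pos: [0.4444, -0.2865, 0.2146]
tool_rot: [179.9, -0.1, 156.2]
force: [-11.7, 3.6, 30.8]
grip_width: 0.0012
grasp_force: 15.3
```

step_arm --steps '[0,0,0,-30,0,0,0,0,-50,0,0,0,0,-50,0,0,0,0,-50,0,0,0,0,0,0,1,6,42,0,0,1,6,42,0,0,1,6,42,0,0,1,6,42,0,0,1,6,42,0,0,1,6,42,0,0,1,1,42,0,0]'

```text
time_s: 6.65
tool_pos: [0.5293, 0.0005, 0.3901]
tool_rot: [180.0, -0.0, 156.3]
force: [-0.1, -0.5, 0.4]
grip_width: 0.0623
grasp_force: 0.0
```

step_arm --steps '[1,25,34,0,0,1,25,34,0,0,1,25,34,0,0,1,25,34,0,0,1,24,34,0,0,1,24,35,0,0,1,24,35,0,0,1,0,0,0,-10,1,0,0,0,-10,1,0,0,0,-10,1,0,0,0,-10,1,0,0,0,-10]'

```text
time_s: 8.15
tool_pos: [0.4682, 0.2879, 0.3899]
tool_rot: [180.0, -0.1, -153.4]
force: [0.4, 0.1, -0.6]
grip_width: 0.0869
grasp_force: 0.0
```

step_arm --steps '[1,0,0,50,-8.6,1,0,0,50,0,1,0,0,30,0,1,0,0,0,0]'

```text
time_s: 8.65
tool_pos: [0.4671, 0.2872, 0.2577]
tool_rot: [180.0, -0.4, -145.1]
force: [-0.2, 0.8, 0.6]
grip_width: 0.0866
grasp_force: 0.0
```

```bash
python3 - <<'E'
from h import *
o=env.get_obs();print(np.round(o['tool_pos'],4),np.round(o['tool_rot'],2),np.round(o['force'],1),np.round(o['qpos'],0))
s=shot('scene')['image'];t=shot('top')['image']
a=cv2.resize(s[140:300,320:490],None,fx=2.3,fy=2.3,interpolation=2);b=cv2.resize(t[170:330,100:270],None,fx=2.3,fy=2.3,interpolation=2)
cv2.imwrite('pics/c3.png',np.hstack([a,b])[...,::-1])
E
```

```text
[0.4671 0.2872 0.2577] [ 180.     -0.38 -145.12] [-0.2  0.8  0.6] [-40.  13.   6. 108.  -2.  60.  92.]
```

View pics/c3.png

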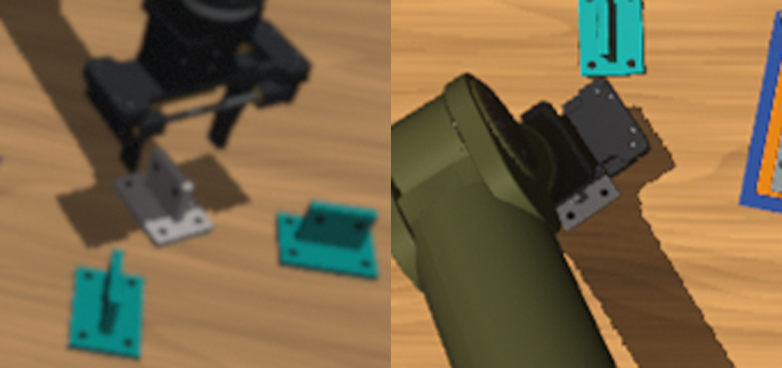

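The left crop shows the open fingers straddling the grey bracket's web at about (165,175). The right crop shows the foot at (587,200), with the turquoise parts clear. Descending to grasp.

step_arm --steps '[1,-2,2,20,0,1,0,0,20,0,1,0,0,20,0,1,0,0,0,0,0,0,0,0,0,0,0,0,0,0,0,0,0,0,0,0,0,0,0,0,0,0,0,0,0,0,0,0,0,0,0,0,0,0,0]' --grip_force 30

```text
time_s: 10.12
tool_pos: [0.4689, 0.2908, 0.2007]
tool_rot: [-180.0, -0.0, -145.1]
force: [0.7, 0.2, -0.6]
grip_width: 0.0248
grasp_force: 0.0
```

step_arm --steps '[0,0,0,0,0,0,0,0,0,0,0,0,0,0,0,0,0,0,0,0]' --grip_force 40

```text
time_s: 10.62
tool_pos: [0.4688, 0.2909, 0.2007]
tool_rot: [180.0, 0.0, -145.1]
force: [-0.3, 0.2, -0.5]
grip_width: 0.0096
grasp_force: 40.0
```

step_arm --steps '[0,0,0,-20,0,0,0,0,-30,0,0,0,0,-30,0,0,15,-37,0,0,0,15,-37,0,0,0,15,-37,0,0,0,16,-37,0,0,0,16,-37,0,0,0,16,-37,0,0,0,16,-37,0,0,0,0,0,0,10,0,0,0,0,10]'

```text
time_s: 12.12
tool_pos: [0.5271, 0.015, 0.2799]
tool_rot: [180.0, -0.1, -165.5]
force: [0.4, 1.7, -3.7]
grip_width: 0.0099
grasp_force: 40.0
```

step_arm --steps '[0,0,0,0,10,0,0,0,0,10,0,0,0,0,5.1,0,0,0,30,0,0,0,0,0,0,0,0,0,0,0]'

```text
time_s: 12.88
tool_pos: [0.5276, 0.0159, 0.251]
tool_rot: [-180.0, -0.0, 169.8]
force: [0.3, 0.7, -3.3]
grip_width: 0.0095
grasp_force: 40.0
```

```bash
python3 - <<'E'
from h import *
o=env.get_obs();print(np.round(o['tool_pos'],4),np.round(o['tool_rot'],2),np.round(o['force'],1),o['grip_width'],o['grasp_force'])
s=shot('scene')['image'];t=shot('top')['image']
a=cv2.resize(s[140:300,190:360],None,fx=2.3,fy=2.3,interpolation=2);b=cv2.resize(t[150:310,220:390],None,fx=2.3,fy=2.3,interpolation=2)
cv2.imwrite('pics/c4.png',np.hstack([a,b])[...,::-1])
E
```

```text
[0.5276 0.0159 0.251 ] [-1.7999e+02 -1.0000e-02  1.6979e+02] [ 0.3  0.7 -3.3] 0.009521138599692629 39.9998916964978
```

View pics/c4.png

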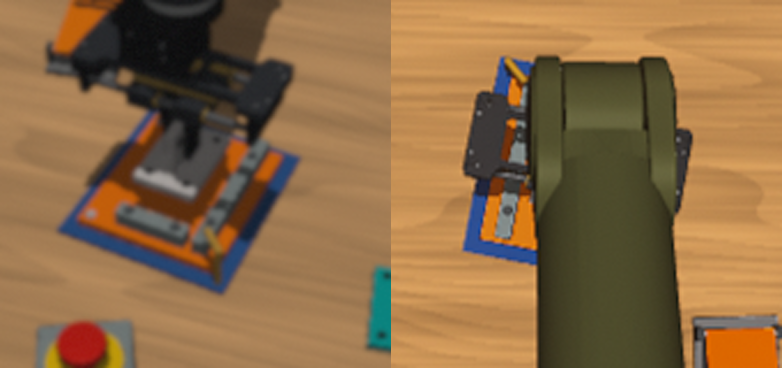

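The bracket hangs level over the orange plate: left crop, foot at (180,165), with clear gaps to the long fence (235,195) and short fence (150,222). Lowering onto the plate.

step_arm --steps '[0,0,0,18,0,0,0,0,12,0,0,0,0,4,0,0,0,0,2,0,0,0,0,1,0,0,0,0,0,0]'

```text
time_s: 13.72
tool_pos: [0.5278, 0.0159, 0.2147]
tool_rot: [180.0, 0.0, 169.8]
force: [-5.1, -0.5, 4.5]
grip_width: 0.0095
grasp_force: 40.0
```

step_arm --steps '[0,0,4,0,0,0,0,3,0,0,0,0,1,0,0,0,0,0,0,0]'

```text
time_s: 14.22
tool_pos: [0.53, 0.0234, 0.2147]
tool_rot: [-180.0, 0.2, 169.8]
force: [-0.1, -3.3, 6.1]
grip_width: 0.0098
grasp_force: 40.0
```

step_arm --steps '[0,0,1,0,0,0,0,0,0,0,0,0,1,0,0,0,0,0,0,0]'

```text
time_s: 14.72
tool_pos: [0.5304, 0.0252, 0.2148]
tool_rot: [-180.0, 0.2, 169.8]
force: [-0.2, -3.2, 5.2]
grip_width: 0.0096
grasp_force: 40.0
```

step_arm --steps '[0,0,1,0,0,0,0,0,0,0]'

```text
time_s: 14.98
tool_pos: [0.5306, 0.0262, 0.2148]
tool_rot: [-180.0, 0.2, 169.8]
force: [0.0, -3.9, 6.0]
grip_width: 0.0098
grasp_force: 40.0
```

step_arm --steps '[0,0,1,0,0,0,0,0,0,0]'

```text
time_s: 15.22
tool_pos: [0.5307, 0.0268, 0.2148]
tool_rot: [-180.0, 0.2, 169.8]
force: [-0.4, -4.9, 6.3]
grip_width: 0.0098
grasp_force: 40.0
```

step_arm --steps '[0,0,1,0,0,0,0,0,0,0,0,0,0,0,0]'

```text
time_s: 15.6
tool_pos: [0.5307, 0.0271, 0.2148]
tool_rot: [-179.9, 0.2, 169.7]
force: [-1.7, -6.6, 6.7]
grip_width: 0.0099
grasp_force: 40.0
```

step_arm --steps '[0,-3,0,0,0,0,-2,0,0,0,0,-1,0,0,0,0,0,0,0,0]'

```text
time_s: 16.1
tool_pos: [0.5344, 0.0265, 0.2148]
tool_rot: [-179.9, -0.3, 169.7]
force: [-13.9, -5.6, 18.0]
grip_width: 0.0096
grasp_force: 40.0
```

step_arm --steps '[0,-1,0,0,0,0,-1,0,0,0,0,0,0,0,0]'

```text
time_s: 16.48
tool_pos: [0.5363, 0.0261, 0.2148]
tool_rot: [-179.9, -0.3, 169.7]
force: [-13.3, -5.6, 18.2]
grip_width: 0.01
grasp_force: 40.0
```

step_arm --steps '[0,0,0,-0.6,0,0,-1,0,0,0,0,-1,0,0,0,0,0,0,0,0]'

```text
time_s: 16.98
tool_pos: [0.5383, 0.0258, 0.2148]
tool_rot: [-179.9, -0.3, 169.7]
force: [-11.0, -4.7, 14.2]
grip_width: 0.0099
grasp_force: 40.0
```

step_arm --steps '[0,-1,0,0,0,0,0,0,0,0]'

```text
time_s: 17.23
tool_pos: [0.5393, 0.0256, 0.2148]
tool_rot: [-179.9, -0.3, 169.7]
force: [-11.1, -5.1, 13.3]
grip_width: 0.0099
grasp_force: 40.0
```

step_arm --steps '[0,-1,0,0,0,0,0,0,0,0]'

```text
time_s: 17.48
tool_pos: [0.5403, 0.0255, 0.2148]
tool_rot: [-179.9, -0.3, 169.7]
force: [-11.9, -5.0, 13.5]
grip_width: 0.0098
grasp_force: 40.0
```

step_arm --steps '[0,-1,0,0,0,0,0,0,0,0]'

```text
time_s: 17.73
tool_pos: [0.5413, 0.0253, 0.2148]
tool_rot: [-179.9, -0.3, 169.7]
force: [-12.4, -4.8, 13.8]
grip_width: 0.0097
grasp_force: 40.0
```

step_arm --steps '[0,-1,0,0,0,0,0,0,0,0]'

```text
time_s: 17.98
tool_pos: [0.5422, 0.0251, 0.2148]
tool_rot: [-179.9, -0.3, 169.7]
force: [-10.5, -5.0, 14.5]
grip_width: 0.0093
grasp_force: 40.0
```

step_arm --steps '[0,-1,0,0,0,0,0,0,0,0]'

```text
time_s: 18.23
tool_pos: [0.5426, 0.025, 0.2149]
tool_rot: [-179.9, -0.4, 169.7]
force: [-15.2, -4.5, 17.8]
grip_width: 0.0102
grasp_force: 40.0
```

```bash
python3 - <<'E'
from h import *
s=shot('scene'); im=s['image']
print(np.round(proj(s,[.5894,.0478,.014])), env.get_obs()['wrist_torque'].round(2))
cv2.imwrite('pics/c5.png',cv2.resize(im[185:275,215:325],None,fx=6,fy=6,interpolation=2)[...,::-1])
E
```

```text
[275. 244.] [-0.83  2.69 -0.  ]
```

View pics/c5.png

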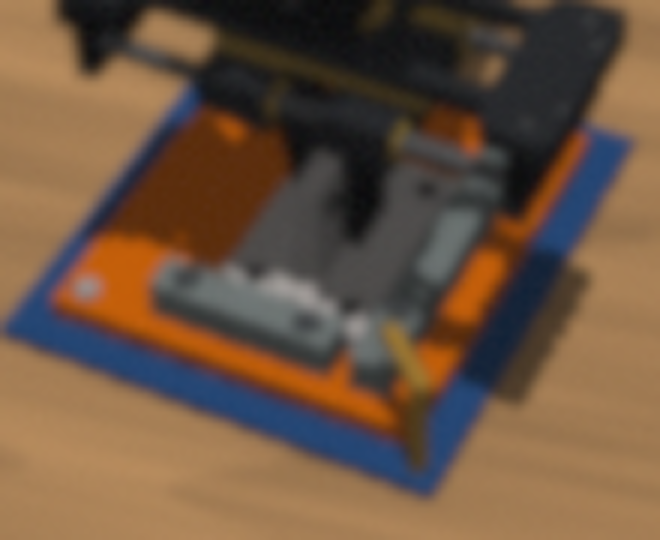

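The bracket foot sits flat against both fences in the crop: short fence at (245,310), long fence at (440,250). The last step met resistance in x, so I'm firming up both directions.

step_arm --steps '[0,-1,1,0,0,0,0,0,0,0,0,0,0,0,0]' --grip_force 50

```text
time_s: 18.65
tool_pos: [0.5431, 0.0252, 0.2149]
tool_rot: [-179.8, -0.6, 169.7]
force: [-18.1, -5.8, 20.1]
grip_width: 0.0099
grasp_force: 50.0
```

step_arm --steps '[0,0,1,0,0,0,0,0,0,0,0,0,0,0,0]'

```text
time_s: 19.02
tool_pos: [0.5431, 0.0254, 0.215]
tool_rot: [-179.8, -0.6, 169.7]
force: [-19.1, -8.0, 20.8]
grip_width: 0.0097
grasp_force: 50.0
```

step_arm --steps '[0,0,1.5,0,0,0,0,0,0,0,0,0,0,0,0]'

```text
time_s: 19.4
tool_pos: [0.5433, 0.0257, 0.215]
tool_rot: [-179.7, -0.6, 169.6]
force: [-20.4, -9.6, 21.7]
grip_width: 0.0098
grasp_force: 50.0
```

```bash
python3 - <<'E'
from h import *
o=env.get_obs(); F=o['force'];T=o['wrist_torque'];a=np.radians(-10.2);R=np.array([[np.cos(a),np.sin(a)],[-np.sin(a),np.cos(a)]])
print('F jig',R@F[:2],F[2],'T jig',R@T[:2],T[2],o['tool_pos'].round(4),o['tool_rot'].round(2))
s=shot('scene'); im=s['image']
cv2.imwrite('pics/c6.png',cv2.resize(im[205:260,230:310],None,fx=9,fy=9,interpolation=2)[...,::-1])
E
```

```text
F jig [-18.39671242 -13.05521727] 21.73558852695962 T jig [-2.59058167  3.15414568] 0.03314816046605008 [0.5433 0.0257 0.215 ] [-179.67   -0.58  169.63]
```

View pics/c6.png

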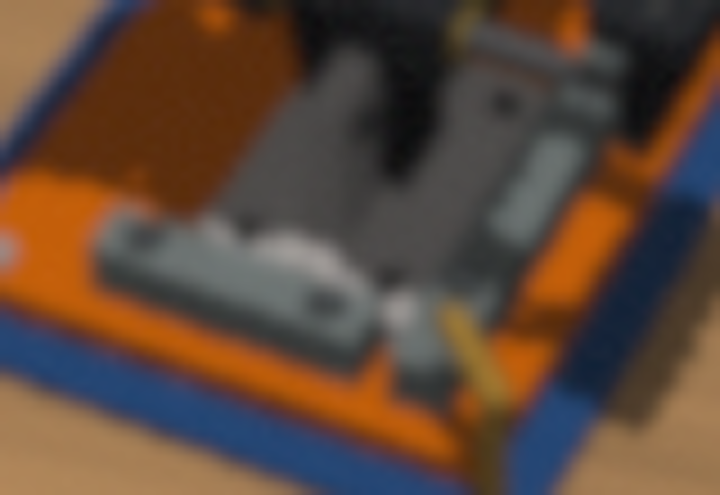

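step_arm --steps '[0,-1.5,0.5,0,0,0,0,0,0,0,0,0,0,0,0]'

```text
time_s: 19.82
tool_pos: [0.5439, 0.0257, 0.2149]
tool_rot: [-179.6, -0.8, 169.6]
force: [-24.0, -10.3, 26.7]
grip_width: 0.01
grasp_force: 50.0
```

step_arm --steps '[0,0,0.5,0,0,0,0,0,0,0,0,0,0,0,0,0,0,0,0,0]'

```text
time_s: 20.32
tool_pos: [0.5439, 0.0258, 0.215]
tool_rot: [-179.6, -0.8, 169.6]
force: [-24.3, -12.2, 27.2]
grip_width: 0.0095
grasp_force: 50.0
```

```bash
python3 - <<'E'
from h import *
o=env.get_obs(); F=o['force'];T=o['wrist_torque'];a=np.radians(-10.2);R=np.array([[np.cos(a),np.sin(a)],[-np.sin(a),np.cos(a)]])
f=R@F[:2];t=R@T[:2];print(f,F[2],t)
for L in(.191,.196,.201): print(L,'cop x,y mm',1e3*(-L*f[0]-t[1])/(F[2]+2.8),1e3*(t[0]-L*f[1])/(F[2]+2.8))
E
```

```text
[-21.70920358 -16.338548  ] 27.16716320705739 [-2.9862364  4.0856541]
0.191 cop x,y mm 2.0290137645506374 4.485785698347651
0.196 cop x,y mm 5.651179037769451 7.211860883353173
0.201 cop x,y mm 9.273344310988263 9.937936068358713
```

```bash
python3 -c "
from cell import env
print(env.sign_off())"
```

```text
the job is handed in; nothing more can be done
None
```

I pressed the right-hand treadle to its stop for about half a second and released it. The bracket is now held flat in the jig corner, pushed at about 22 N toward the short fence and 16 N toward the long one, and I handed the job in at about 20 s. The stop box, jar and screwdriver were not touched, and the sign-off returned no verdict.

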